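# Refit the soda tap's knob and hold the valve open

### The job

The soda tap's control knob has been pulled off for cleaning. From the three knobs on the bar mat take the one that fits the tap's D-shaped stem, turn it so that the flat in its bore meets the flat of the stem, push it fully home onto the stem's shoulder, then press knob and stem down to open the valve and keep it pressed for a good three seconds so that the line can vent. Finish still holding the knob pressed down: do not let go; leave the other knobs, the glassware, the measure and the ice bucket where they stand.

Things in the scene. Friction and masses are not known exactly. Their poses are not given: they have to be found in the camera images.
- knob_small: loose chromed fluted round knob standing bore down on the bar mat, 40 mm across, 30 mm high, 70 to 140 g; D-shaped bore right through it, 11 mm diameter with its flat 2.5 mm from the axis (too small for the stem). Origin: centre of its underside; z up; x points from the axis to the bore's flat
- knob_mid: loose chromed fluted round knob standing bore down on the mat, 48 mm across, 30 mm high, 105 to 210 g; D-shaped bore right through, 15.4 mm diameter, flat 3.5 mm from the axis (0.7 mm clearance on the stem), seen in a wide screw recess on top; small dark pointer ridge on top on the flat's side. Origin: centre of underside; x points from the axis to the flat. Grip its round side at any yaw
- knob_large: loose chromed fluted round knob standing bore down on the bar mat, 56 mm across, 30 mm high, 140 to 280 g; D-shaped bore right through it, 21 mm diameter with its flat 4.9 mm from the axis (too big for the stem). Origin: centre of its underside; z up; x points from the axis to the bore's flat
- bar_mat: black rubber mat fixed on the counter, 120 mm (its x) by 350 mm (its y), 6 mm thick; the three knobs stand on it in a row along its y, about 110 mm apart, in any order and at any yaw. Origin: centre of its underside
- tap: soda tap: fixed chrome plinth 200 (x) by 320 mm (y), 28 mm high, with drip grille; a 210 mm high swan-neck spout stands 165 mm from the stem along its +y. Origin: on the counter below the stem's axis, 55 mm from the plinth's -y edge, 75 mm from its -x edge. Round valve head, 68 mm wide at its foot, 43 mm at its top, 62 mm above the counter; the stem comes up through it
- selector: the stem's turning bush in the valve head, 26 mm wide, with a small dark pointer lug on the side of the stem's flat. Origin: on the stem's axis at the height of the released shoulder, 70 mm above the counter; z up; x points from the axis to the stem's flat. It stands at any angle up to 0.9 rad either way from the tap's x and turns stiffly (0.12 N m)
- stem_seat (a point): centre of the stem's 22 mm wide shoulder, where the knob's underside rests when fully home: 70 mm above the counter released (8 mm above the valve head), 64 mm when pressed to the stop; x points from the axis to the flat. Above it stands the upright D-shaped stem: 14 mm diameter, flat 2.8 mm from the axis, 22 mm long, its top 4 mm tapered to two thirds
- stem_key (a point): middle of the stem's flat at the height of the shoulder: 2.8 mm from the axis, on the flat's side
- stem (a joint): how far the sprung stem is pressed down, m: 0 released, 0.006 at its bottom stop; the spring gives 5 N at the start of travel and 11 N at the stop; the valve is open beyond 0.0035
- shot_glass: ribbed shot glass, 49 mm wide, 62 mm high, standing on the drip grille below the spout. Origin: centre of its underside
- reamer: glass juice reamer: dish 124 mm wide with a ridged cone, 54 mm high, and a small grip tab. Origin: centre of its underside
- pony_measure: steel pony measure, two cones end to end, 48 mm wide, 82 mm high. Origin: centre of its underside
- ice_bucket: red enamelled ice bucket with its lid clipped on, 126 mm wide, 151 mm high. Origin: centre of its underside

How it is judged:
By the outcome, as a careful person would: the job done as asked, in the order asked, and still so for the second after the job is handed in, while the arm keeps its last pose, push and grip.
It also fails if it takes over 58 s, if anything falls off the work surface, if the arm or the gripper's body presses on something with over 40 N, if the wrist force passes 120 N, or if a joint passes its speed limit or range.

### The arm

A 6-joint arm with a two-finger parallel gripper is mounted at the origin on the work surface. World frame = base frame: x ahead of the robot, y to its left, z up, the work surface at z = 0. Lengths are in m, angles in rad, forces in N, time in s.
With the tool pointing down it reaches from about 0.375 to 0.9 m from the base axis. Payload 3.1 kg.
Tool frame: the origin (TCP) lies midway between the tips of the shut fingers; the grasp point (between the pads) lies 19 mm behind it; z points along the fingers, y is the line along which they close (so a half turn about z gives the same grasp; the last joint's range is limited). The gripper opens to 85 mm and grips with 20 to 120 N. Pads are 22 mm wide; open, the fingers measure 114 mm over their backs; the gripper's body (76 mm by 85 mm) begins 54 mm behind the grasp point. The pads swing forward as they close: fully open they stand 13 mm farther back than shut.
Start: joints at [-1.506, 0.527, 1.433, -0, 1.181, -0.178], TCP at [0.151, -0.606, 0.231] pointing down, gripper open.
Joint ranges: [-3.08, 3.08], [-0.75, 2.2], [0.22, 2.44], [-1.43, 4.57], [0, 2.65], [-2.85, 2.85]. Speed limits (rad/s): [2.79, 2.79, 3.14, 3.14, 3.14, 3.14].

### API

Orientations are given as a unit quaternion [x, y, z, w].
In Python, from station import manip gives the robot as it stands.
- The arm moves only by the tool move_arm, never from a script. Its argument "increments" is a list that holds one entry, the list of rows, each a list of 5 numbers: the gripper's target within -1 to 1 (shut at 1, half-way at 0, fully open at -1), then the shift along the world's x, y, z in m, then the turn about the world's z in degrees. In form: [[[fingers, dx, dy, dz, twist], ...]]. A call has 1 to 8 rows; each row shifts and turns the commanded pose from where the row before left it; what a row does not reach is not made up. A row lasts 1/10 s, in which the tool goes at most 50 mm and 8.59 degrees, less where a joint would pass 70% of its speed; a pose out of reach is approached as far as the arm can. A call with a gripper value outside its range is refused whole. The fingers move at their own pace and stop on an object; "newtons" is the grip in N (left out, the last holds). Time passes only in rows, so rows that do not move let the fingers close. It gives the time, the measured TCP pose, the force, the opening and the grip force at its end, in the units of the state.
- manip.sense(): the state, without advancing time (a new reading comes with each control period).
- manip.snapshot(name): name is "scene" or "top" or "wrist"; returns a dict with "img" (400x640x3 uint8, red, green, blue), "fx", "fy", "cx", "cy" (pixels), "world_to_cam" (4x4, takes a point from world to camera coordinates); the wrist camera has in their place "tool_from_camera" (4x4, takes a point from camera to tool coordinates, whose origin is the TCP and whose axes are the flange's). Camera axes: x right, y down, z forward; pixel columns grow to the right and rows downward; lengths in m; the calibration is good to about 2 mm. A picture is of the moment at which its call begins: read the wrist's pose just before it. There is no depth.
- manip.sign_off(): hands the job in; it is judged then, once.
Trained networks look in the newest picture that a camera, given by its name, has taken for a name from the list of things; names that differ only in an ending like _2 or _b are one class to them, and where a whole thing is asked for, a point or a joint stands for the part that bears it (a point fixed in the world has none). Each returns a list of dicts, best first, with "confidence" (0 to 1); they miss things now and then, are a little off and sometimes report something else, mostly with a low value. They report only what shows in the picture. A call takes as long as a camera call.
- manip.spot_in(label, camera): "xyz" ([x, y, z] in m, in world coordinates, good to about 4 mm: the middle of the surface that is visible of it).
- manip.mark_of(label, camera): "xyz" ([x, y, z] in m, in world coordinates, good to about 4 mm: a listed point, or the origin of a listed thing).
The state is a dict: "t": time; "q": joint angles; "qd": joint speeds; "tau": joint torques, N m; "tcp_pos": TCP position; "tool_rot": TCP orientation; "force": force on the tool from outside, world axes, zero at the start; "ft_torque": the same for the moment, N m; "finger_gap": opening from 0.0 (shut) to 1.0 (fully open); "gripper_force": force on a finger pad.
Only numpy, scipy, OpenCV 4.12 (cv2) and the standard library are available. Lean on these libraries where they do the work, as an engineer would, in place of code of your own. Each camera call takes 0.05 s, during which the arm holds its last target. There are 200 camera calls.

## Working session

There is one attempt and no reset: what is moved stays moved. The work goes in short steps, Python scripts to look and compute and a tool call to move; the robot and the scene stay as the last step left them, time stands still between calls to the robot, and variables do not carry over. Pictures are saved under pics/ and viewed, at most 10 in all, crops included, and the job is handed in when it is done.

Besides the shell and the picture viewer there is one more tool, called after "Request:" by a JSON object that holds its "fn" and its "kwargs", one argument or row to a line. move_arm: Moves the arm, as the interface text tells. Its arguments: {"type":"object","properties":{"increments":{"type":"array","items":{"type":"array","items":{"type":"array","items":{"type":"number"}}}},"newtons":{"type":"number"}},"required":["increments"]}

```bash
mkdir -p pics; ls
python3 - <<'E'
from station import manip
import cv2, numpy as np
for c in ("scene","top"):
    s=manip.snapshot(c); cv2.imwrite(f"pics/{c}0.png",s["img"][:,:,::-1])
    for l in ("knob_small","knob_mid","knob_large","bar_mat","tap","selector","stem_seat","stem_key","shot_glass","reamer","pony_measure","ice_bucket"):
        r=manip.mark_of(l,c)
        print(c,l,[(np.round(d["xyz"],3).tolist(),round(d["confidence"],2)) for d in r[:3]])
st=manip.sense(); print(st["t"],st["tcp_pos"],st["tool_rot"],st["force"],st["finger_gap"])
E
```

```text
pics
scene knob_small [([0.496, -0.312, 0.01], 0.42)]
scene knob_mid [([0.556, -0.103, 0.007], 0.5), ([0.526, -0.528, 0.002], 0.26)]
scene knob_large [([0.548, -0.223, 0.01], 0.63)]
scene bar_mat [([0.533, -0.21, 0.001], 0.63)]
scene tap [([0.521, 0.201, -0.001], 0.57)]
scene selector [([0.519, 0.2, 0.066], 0.48)]
scene stem_seat [([0.519, 0.202, 0.072], 0.52)]
scene stem_key [([0.522, 0.202, 0.07], 0.48), ([0.537, -0.211, 0.0], 0.22)]
scene shot_glass [([0.5, 0.368, 0.031], 0.81)]
scene reamer [([0.787, -0.168, 0.001], 0.95), ([0.519, 0.201, 0.068], 0.54)]
scene pony_measure [([0.796, -0.016, -0.005], 0.87), ([0.523, 0.201, 0.071], 0.4)]
scene ice_bucket [([0.531, -0.525, 0.001], 0.79)]
top knob_small [([0.497, -0.315, 0.005], 0.73), ([0.554, -0.103, 0.003], 0.7)]
top knob_mid [([0.553, -0.104, 0.003], 0.72)]
top knob_large [([0.548, -0.219, 0.005], 0.79)]
top bar_mat [([0.54, -0.212, 0.003], 0.73)]
top tap [([0.521, 0.204, 0.003], 0.78)]
top selector [([0.526, 0.202, 0.07], 0.39)]
top stem_seat [([0.521, 0.205, 0.071], 0.38)]
top stem_key []
top shot_glass [([0.502, 0.369, 0.033], 0.83)]
top reamer [([0.79, -0.165, -0.004], 0.77)]
top pony_measure [([0.796, -0.017, -0.001], 0.64)]
top ice_bucket []
1.3 [ 0.15089866 -0.60649164  0.23130814] [ 9.92579851e-01  1.21594568e-01  3.26581502e-06 -7.23153878e-06] [-0.34300197  1.18331219  0.15990226] 0.9989861250264732
```

View pics/top0.png

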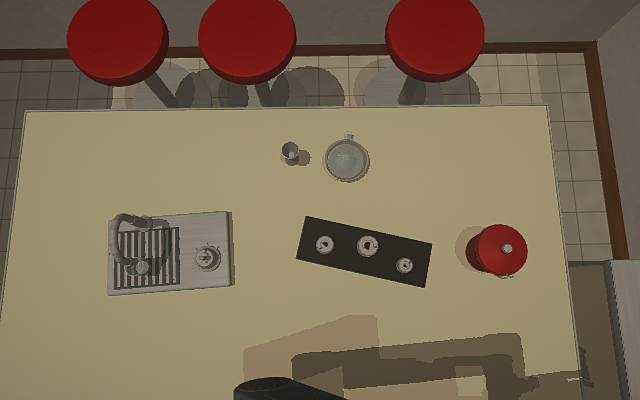

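View pics/scene0.png

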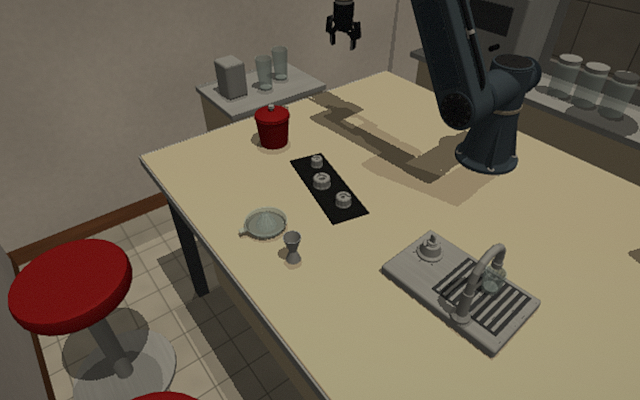

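Request:
{"fn": "move_arm", "kwargs": {
  "increments": [
    [[-1,0.03,0.036,0.005,0],[-1,0.03,0.036,0.005,0],[-1,0.03,0.036,0.005,0],[-1,0.03,0.036,0.005,0],[-1,0.03,0.036,0,0],[-1,0.03,0.036,0,0],[-1,0.03,0.036,0,0],[-1,0.03,0.036,0,0]]
  ]
}}

```text
t: 2.1
tcp_pos: [0.3919, -0.3171, 0.2516]
tool_rot: [0.993, 0.121, 0.0, 0.0]
force: [1.2, -1.4, -0.5]
finger_gap: 0.996
gripper_force: 0.0
```

Request:
{"fn": "move_arm", "kwargs": {
  "increments": [
    [[-1,0.03,0.036,0,0],[-1,0.03,0.036,0,0],[-1,0.03,0.036,0,0],[-1,0.03,0.036,0,0],[-1,0.02,0.036,0,0],[-1,0.01,0.036,0,0],[-1,0,0,0,0],[-1,0,0,0,0]]
  ]
}}

```text
t: 2.9
tcp_pos: [0.541, -0.1018, 0.2513]
tool_rot: [0.992, 0.123, -0.0, 0.0]
force: [-0.2, -0.8, 0.7]
finger_gap: 1.007
gripper_force: 0.0
```

```bash
cat > h.py <<'E'
from station import manip
import cv2, numpy as np
from scipy.spatial.transform import Rotation as R
def look(name):
    st=manip.sense(); s=manip.snapshot("wrist"); cv2.imwrite(f"pics/{name}.png",s["img"][:,:,::-1])
    W=np.eye(4); W[:3,:3]=R.from_quat(st["tool_rot"]).as_matrix(); W[:3,3]=st["tcp_pos"]
    C=W@s["tool_from_camera"]; K=(s["fx"],s["fy"],s["cx"],s["cy"])
    np.savez(f"{name}.npz",C=C,K=K); return st
def to_world(name,u,v,z):
    d=np.load(f"{name}.npz"); C=d["C"]; fx,fy,cx,cy=d["K"]
    r=C[:3,:3]@np.array([(u-cx)/fx,(v-cy)/fy,1]); return C[:3,3]+r*(z-C[2,3])/r[2]
def to_pix(name,p):
    d=np.load(f"{name}.npz"); fx,fy,cx,cy=d["K"]; c=np.linalg.inv(d["C"])@np.r_[p,1]
    return fx*c[0]/c[2]+cx, fy*c[1]/c[2]+cy
def marks(ls,c="wrist"):
    for l in ls:
        print(l,[(np.round(d["xyz"],4).tolist(),round(d["confidence"],2)) for d in manip.mark_of(l,c)[:3]])
E
python3 - <<'E'
from h import *
st=look("w1"); marks(["knob_mid","knob_small","knob_large"])
d=np.load("w1.npz"); print(st["t"],st["tcp_pos"],st["tool_rot"],d["C"].round(3),d["K"])
E
```

```text
knob_mid [([0.555, -0.1027, 0.0031], 0.91)]
knob_small [([0.4973, -0.3105, 0.0035], 0.8), ([0.5561, -0.1038, 0.0077], 0.3)]
knob_large [([0.5538, -0.2222, 0.0076], 0.97)]
2.9 [ 0.54100901 -0.10176706  0.25133091] [ 9.92432005e-01  1.22795103e-01 -7.92336232e-05  2.66299115e-04] [[ 0.244 -0.93  -0.274  0.611]
 [-0.97  -0.234 -0.069 -0.085]
 [-0.     0.282 -0.959  0.394]
 [ 0.     0.     0.     1.   ]] [358.89676899 358.89676899 316.94089832 203.66522878]
```

View pics/w1.png

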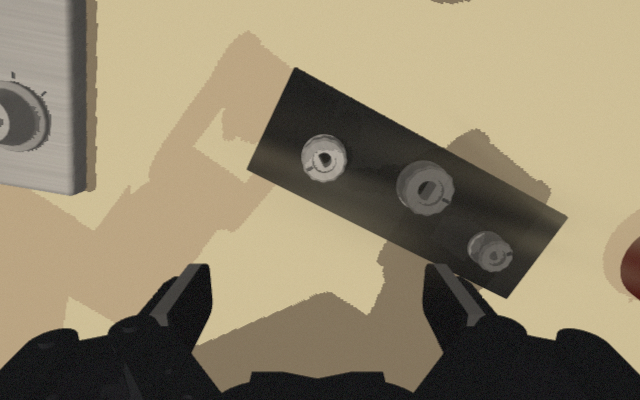

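Request:
{"fn": "move_arm", "kwargs": {
  "increments": [
    [[-1,0,0.045,0,0],[-1,0,0.045,0,0],[-1,0,0.045,0,0],[-1,0,0.045,0,0],[-1,-0.005,0.045,0,0],[-1,-0.005,0.045,0,0],[-1,-0.01,0.03,0,0],[-1,0,0,0,0]]
  ]
}}

```text
t: 3.9
tcp_pos: [0.5196, 0.1999, 0.2513]
tool_rot: [0.992, 0.123, -0.0, -0.001]
force: [-0.7, -0.0, 0.3]
finger_gap: 1.001
gripper_force: 0.0
```

Run:
```python
from h import *
import time
st=look("w2"); marks(["stem_seat","stem_key","selector","tap"])
print(st["t"],st["tcp_pos"],st["tool_rot"])
u,v=map(int,to_pix("w2",[0.522,0.203,0.08])); print(u,v)
a=cv2.imread("pics/w1.png")[118:198,284:364]; b=cv2.imread("pics/w2.png")
b=cv2.copyMakeBorder(b,60,60,60,60,0)[v:v+120,u:u+120]
cv2.imwrite("pics/c12.png",np.hstack([cv2.resize(a,(400,400),interpolation=2),cv2.resize(b,(400,400),interpolation=2)]))
```

```text
stem_seat [([0.5193, 0.2039, 0.0701], 0.55)]
stem_key [([0.5235, 0.201, 0.0696], 0.91)]
selector [([0.5188, 0.2011, 0.0682], 0.87)]
tap [([0.52, 0.2007, -0.0006], 0.66)]
3.9 [0.51961981 0.19985609 0.25129139] [ 9.92391598e-01  1.23119650e-01 -3.89904793e-04 -5.62902285e-04]
314 178
```

View pics/c12.png

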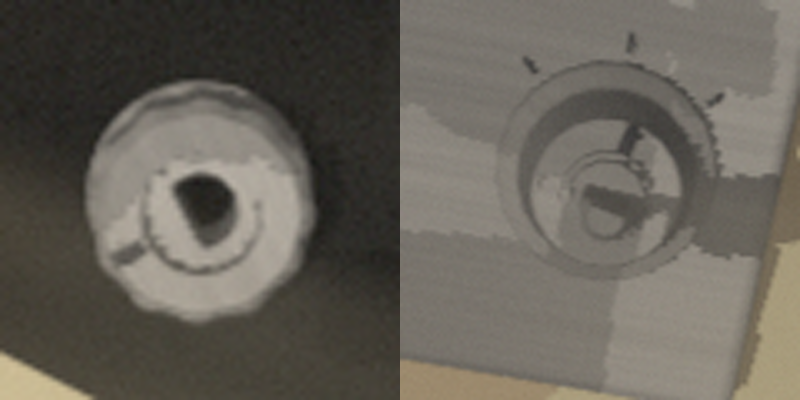

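Run:
```python
from h import *
def k(x,y): return (x+.5)/5-.5+284,(y+.5)/5-.5+118
def t(x,y): x-=400; return (x+.5)/3.3333-.5+254,(y+.5)/3.3333-.5+118
ang=lambda a,b: np.degrees(np.arctan2(*(b-a)[[1,0]]))
c=to_world("w1",*k(203,213),.036); r0=to_world("w1",*k(143,244),.036); r1=to_world("w1",*k(112,261),.036)
print("knob",c,ang(c,r1),ang(r0,r1), "flat dir (chord)",ang(to_world("w1",*k(175,187),.032),to_world("w1",*k(207,245),.032)))
print("sil", to_world("w1",*k(203,213),.036))
for z in (.066,.07):
  l0=to_world("w2",*t(626,150),z); l1=to_world("w2",*t(636,128),z)
  print("lug",z,l0,l1,ang(l0,l1),ang(np.array([.520,.2015,z]),(l0+l1)/2))
print("head top ring centre",to_world("w2",*t(607,170),.062))
print("stem top arc",to_world("w2",*t(607,212),.092))
for p in ([.52,.2015,.092],[.52,.2015,.07],[.52,.2015,.062]):
  u,v=to_pix("w2",p); print((u-254)*3.333+400,(v-118)*3.333)
```

```text
knob [ 0.5543329  -0.10620248  0.036     ] 132.1594518994184 133.08923807975273 flat dir (chord) -136.99398178250058
sil [ 0.5543329  -0.10620248  0.036     ]
lug 0.066 [0.53470067 0.19942092 0.066     ] [0.54128625 0.19826803 0.066     ] -9.929713266390355 -8.395273886752904
lug 0.07 [0.5353676  0.19963287 0.07      ] [0.54187285 0.19849404 0.07      ] -9.929713266390271 -7.455067639562065
head top ring centre [0.52723008 0.20298208 0.062     ]
stem top arc [0.52218058 0.20155085 0.092     ]
603.9531249730454 218.83753476610866
604.4899270372707 200.59754422536662
604.6685335342468 194.52867632699588
```

Request:
{"fn": "move_arm", "kwargs": {
  "increments": [
    [[-1,0,0,-0.04,0],[-1,0,0,-0.04,0],[-1,0,0,0,0],[-1,0,0,0,0]]
  ]
}}

```text
t: 4.55
tcp_pos: [0.5213, 0.1964, 0.1713]
tool_rot: [0.993, 0.121, -0.001, 0.0]
force: [1.2, -0.4, 0.3]
finger_gap: 0.997
gripper_force: 0.0
```

Run:
```python
from h import *
st=look("w3"); marks(["stem_seat","stem_key","selector","tap"])
print(st["t"],st["tcp_pos"],st["tool_rot"],np.degrees(st["q"]))
u,v=map(int,to_pix("w3",[0.522,0.203,0.08])); print(u,v)
b=cv2.imread("pics/w3.png")
b=b[v-75:v+75,u-100:u+100]
cv2.imwrite("pics/c3.png",cv2.resize(b,(800,600),interpolation=2))
```

```text
stem_seat [([0.5238, 0.2045, 0.0694], 0.88)]
stem_key [([0.5232, 0.2019, 0.0727], 0.76)]
selector [([0.5233, 0.201, 0.068], 0.78)]
tap [([0.5173, 0.2046, 0.0009], 0.75)]
4.55 [0.52128202 0.19641511 0.17130537] [ 9.92690754e-01  1.20684189e-01 -6.24025745e-04  6.32351307e-05] [ 9.15470595e+00  2.95715555e+01  9.53090057e+01 -5.44038931e-03
  5.51911742e+01  8.52946301e+01]
307 204
```

View pics/c3.png

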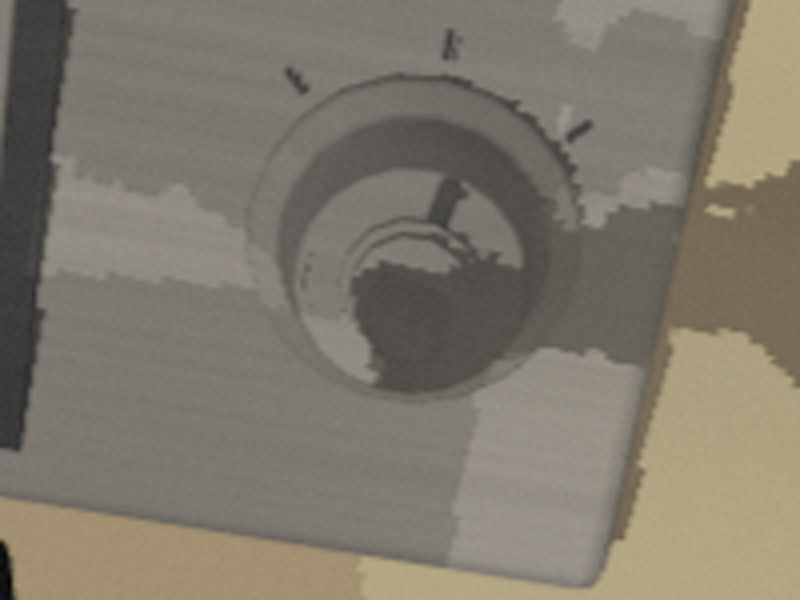

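Request:
{"fn": "move_arm", "kwargs": {
  "increments": [
    [[-1,0,0,0,0],[-1,0,0,0,0]]
  ]
}}

```text
t: 5.0
tcp_pos: [0.5212, 0.1977, 0.1721]
tool_rot: [0.993, 0.122, 0.001, -0.0]
force: [-0.2, -0.6, -0.5]
finger_gap: 0.998
gripper_force: 0.0
```

Run:
```python
from h import *
for i in range(4):
  st=manip.sense(); print(st["t"],st["tcp_pos"],st["q"],st["qd"].round(3) if hasattr(st["qd"],"round") else st["qd"])
  manip.snapshot("wrist")
def t(x,y): return (x+.5)/4-.5+207,(y+.5)/4-.5+129
ang=lambda a,b: np.degrees(np.arctan2(*(b-a)[[1,0]]))
for z in (.064,.067,.07):
  l0=to_world("w3",*t(438,222),z); l1=to_world("w3",*t(456,182),z)
  print("lug",z,l0,l1,ang(l0,l1))
# head top rim ellipse (bright disc 295..525 , 168..402)
print("head top centre",to_world("w3",*t(411,285),.062), "w",to_world("w3",*t(296,285),.062)-to_world("w3",*t(526,285),.062))
# foot ring: outer circle left 247, right 580, top 75
print("foot w",to_world("w3",*t(247,240),.03),to_world("w3",*t(580,240),.03))
print("shoulder top rim",to_world("w3",*t(410,218),.07))
for h in (.092,.07,.062):
  u,v=to_pix("w3",[.521,.2015,h]); print(h,(u-207)*4,(v-129)*4)
```

```text
5.0 [0.52121449 0.19766217 0.17212662] [ 1.62013370e-01  5.14447681e-01  1.66381715e+00 -4.51826384e-06
  9.61813846e-01  1.48878934e+00] [ 0.001  0.005  0.005  0.002 -0.001  0.   ]
5.05 [0.52108243 0.19766257 0.17188887] [ 1.62060045e-01  5.14798732e-01  1.66399639e+00 -2.00938547e-05
  9.61743552e-01  1.48881521e+00] [ 0.001  0.007  0.002 -0.    -0.001  0.   ]
5.1 [0.52096604 0.19763384 0.17170077] [ 1.62033719e-01  5.15062164e-01  1.66416892e+00 -3.51989762e-07
  9.61708125e-01  1.48883770e+00] [-0.001  0.006  0.001  0.    -0.001  0.001]
5.15 [0.52090066 0.1976047  0.17153236] [ 1.62006440e-01  5.15327259e-01  1.66426127e+00 -1.39926557e-05
  9.61668790e-01  1.48882602e+00] [ 0.001  0.005  0.002  0.    -0.002 -0.   ]
lug 0.064 [0.53342487 0.19976415 0.064     ] [0.54125416 0.19840751 0.064     ] -9.83041257113559
lug 0.067 [0.53411805 0.19992544 0.067     ] [0.54185336 0.19858509 0.067     ] -9.83041257113563
lug 0.07 [0.53481123 0.20008672 0.07      ] [0.54245256 0.19876266 0.07      ] -9.830412571135671
head top centre [0.520329   0.20161693 0.062     ] w [-0.01007256  0.04073043  0.        ]
foot w [0.51257462 0.23481132 0.03      ] [0.52885795 0.16895794 0.03      ]
shoulder top rim [0.53433471 0.20499369 0.07      ]
0.092 407.26648896569804 330.3233643680927
0.07 410.075753503377 292.464209548379
0.062 410.98499971448337 280.2107202048833
```

Request:
{"fn": "move_arm", "kwargs": {
  "increments": [
    [[-1,0,-0.045,0,0],[-1,0,-0.045,0,0],[-1,0,-0.045,0,0],[-1,0.01,-0.045,0,0],[-1,0.01,-0.045,0,0],[-1,0.01,-0.045,0,0],[-1,0.004,-0.034,-0.02,0],[-1,0,0,-0.03,0]]
  ]
}}

```text
t: 6.0
tcp_pos: [0.5585, -0.1124, 0.1227]
tool_rot: [0.993, 0.119, 0.004, 0.003]
force: [0.7, 0.3, -0.6]
finger_gap: 0.999
gripper_force: 0.0
```

Request:
{"fn": "move_arm", "kwargs": {
  "increments": [
    [[-1,0,0,0,0],[-1,0,0,0,0],[-1,0,0,0,0],[-1,0,0,0,0],[-1,0,0,0,0],[-1,0,0,0,0]]
  ]
}}

```text
t: 6.6
tcp_pos: [0.5553, -0.1061, 0.1221]
tool_rot: [0.993, 0.122, 0.001, 0.0]
force: [-0.3, -0.4, 0.4]
finger_gap: 0.999
gripper_force: 0.0
```

Run:
```python
from h import *
st=look("w4"); marks(["knob_mid"])
print(st["t"],st["tcp_pos"],st["tool_rot"])
u,v=map(int,to_pix("w4",[0.554,-.106,.036])); print(u,v)
b=cv2.imread("pics/w4.png")[v-60:v+60,u-80:u+80]
cv2.imwrite("pics/c4.png",cv2.resize(b,(800,600),interpolation=2))
```

```text
knob_mid [([0.5547, -0.1033, 0.007], 0.61)]
6.6 [ 0.55528508 -0.10607879  0.12211296] [9.92519290e-01 1.22085892e-01 6.09907968e-04 3.47912157e-04]
315 211
```

View pics/c4.png

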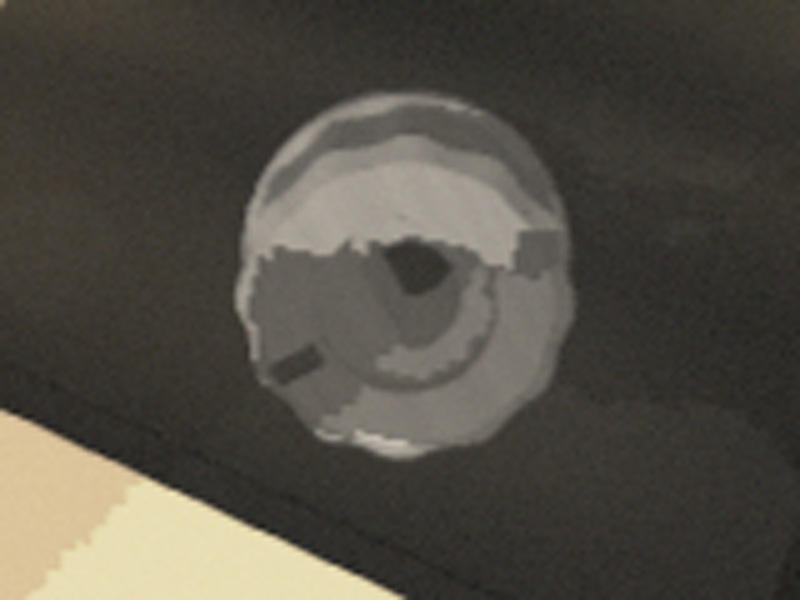

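Run:
```python
from h import *
def t(x,y): return (x+.5)/5-.5+235,(y+.5)/5-.5+151
ang=lambda a,b: np.degrees(np.arctan2(*(b-a)[[1,0]]))
c=to_world("w4",*t(406,303),.036)
a,b=to_world("w4",*t(324,352),.036),to_world("w4",*t(276,376),.036)
print(c,ang(a,b),ang(c,(a+b)/2)); print("flat edge",ang(to_world("w4",*t(385,255),.033),to_world("w4",*t(412,343),.033)))
st=manip.sense(); print(st["tcp_pos"],R.from_quat(st["tool_rot"]).as_matrix()[:2,:2])
```

```text
[ 0.55444825 -0.10584886  0.036     ] 131.72279984611325 135.12786552218859
flat edge -149.74971948362932
[ 0.5550929  -0.10625757  0.12176392] [[ 0.97031601  0.24183948]
 [ 0.24183971 -0.97031618]]
```

Request:
{"fn": "move_arm", "kwargs": {
  "increments": [
    [[-1,0,0,-0.04,0],[-1,0,0,-0.04,0],[-1,0,0,-0.02,0],[-1,0,0,-0.01,0],[-1,0,0,-0.007,0],[-1,0,0,0,0],[-1,0,0,0,0],[-1,0,0,0,0]]
  ]
}}

```text
t: 7.5
tcp_pos: [0.5557, -0.1068, 0.0055]
tool_rot: [0.993, 0.122, 0.001, 0.001]
force: [-0.3, 0.6, 0.7]
finger_gap: 1.001
gripper_force: 0.0
```

Request:
{"fn": "move_arm", "kwargs": {
  "increments": [
    [[0.6,0,0,0,0],[0.6,0,0,0,0],[0.6,0,0,0,0],[0.6,0,0,0,0],[0.6,0,0,0,0],[0.6,0,0,0,0],[0.6,0,0,0,0],[0.6,0,0,0,0]]
  ],
  "newtons": 20
}}

```text
t: 8.3
tcp_pos: [0.5551, -0.1065, 0.0049]
tool_rot: [0.993, 0.122, 0.0, 0.0]
force: [-0.1, 0.7, 5.0]
finger_gap: 0.549
gripper_force: 21.0
```

Request:
{"fn": "move_arm", "kwargs": {
  "increments": [
    [[-1,0,0,0,0],[-1,0,0,0.002,0],[-1,0,0,0,0],[-1,0,0,0,8.5],[-1,0,0,0,8.5],[-1,0,0,0,8.5],[-1,0,0,0,8.5],[-1,0,0,0,8.5]]
  ]
}}

```text
t: 9.1
tcp_pos: [0.5548, -0.1065, 0.0061]
tool_rot: [0.88, 0.476, -0.0, -0.0]
force: [-0.3, 1.1, 0.1]
finger_gap: 1.002
gripper_force: 0.0
```

Request:
{"fn": "move_arm", "kwargs": {
  "increments": [
    [[-1,0,0,0,8.5],[-1,0,0,0,8.5],[-1,0,0,0,8.5],[-1,0,0,0,8.5],[-1,0,0,0,8.5],[-1,0,0,0,5],[-1,0,0,0,0],[-1,0,0,0,0]]
  ]
}}

```text
t: 9.9
tcp_pos: [0.5549, -0.1064, 0.0062]
tool_rot: [0.617, 0.787, -0.0, -0.0]
force: [0.4, 0.1, -0.1]
finger_gap: 1.003
gripper_force: 0.0
```

Request:
{"fn": "move_arm", "kwargs": {
  "increments": [
    [[0.6,0,0,0,0],[0.6,0,0,0,0],[0.6,0,0,0,0],[0.6,0,0,0,0],[0.6,0,0,0,0],[0.6,0,0,0,0],[0.6,0,0,0,0]]
  ],
  "newtons": 20
}}

```text
t: 10.6
tcp_pos: [0.555, -0.1065, 0.0065]
tool_rot: [0.616, 0.788, 0.0, 0.0]
force: [-0.3, 1.0, 2.6]
finger_gap: 0.55
gripper_force: 21.2
```

Request:
{"fn": "move_arm", "kwargs": {
  "increments": [
    [[-1,0,0,0,0],[-1,0,0,0,0],[-1,0,0,0.03,0],[-1,0,0,0.045,0],[-1,0,0,0.04,0],[-1,0,0,0,0],[-1,0,0,0,0],[-1,0,0,0,0]]
  ]
}}

```text
t: 11.4
tcp_pos: [0.5539, -0.1061, 0.1203]
tool_rot: [0.616, 0.788, -0.0, -0.001]
force: [-0.1, 0.1, -0.0]
finger_gap: 0.999
gripper_force: 0.0
```

Run:
```python
from h import *
st=look("w5"); marks(["knob_mid"])
print(st["t"],st["tcp_pos"],st["tool_rot"])
u,v=map(int,to_pix("w5",[0.555,-.1065,.036])); print(u,v)
b=cv2.imread("pics/w5.png")[v-60:v+60,u-80:u+80]
cv2.imwrite("pics/c5.png",cv2.resize(b,(800,600),interpolation=2))
```

```text
knob_mid [([0.5566, -0.1075, 0.005], 0.79)]
11.4 [ 0.55388624 -0.10608517  0.12025493] [ 6.15876140e-01  7.87842019e-01 -3.38619466e-04 -1.19074668e-03]
318 211
```

View pics/c5.png

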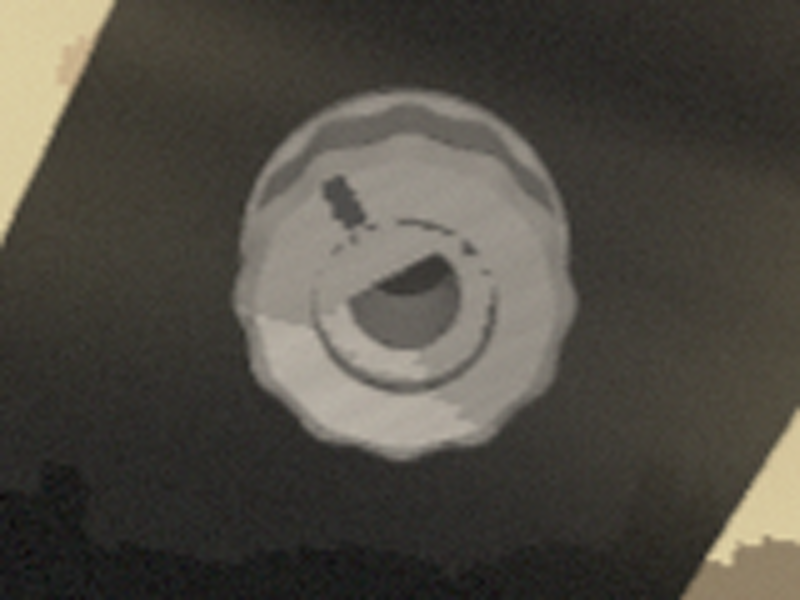

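Run:
```python
from h import *
def t(x,y): return (x+.5)/5-.5+238,(y+.5)/5-.5+151
ang=lambda a,b: np.degrees(np.arctan2(*(b-a)[[1,0]]))
c=to_world("w5",*t(404,305),.036)
a,b=to_world("w5",*t(358,223),.036),to_world("w5",*t(333,181),.036)
print(c,ang(a,b),ang(c,(a+b)/2)); print("flat edge normal",ang(to_world("w5",*t(349,299),.033),to_world("w5",*t(440,253),.033))+90)
Rt=np.load("w5.npz")["C"]
M=R.from_quat(manip.sense()["tool_rot"]).as_matrix(); e=c-np.array([.555,-.1065,.036]); print("bias world",e,"tool",M.T@e)
```

```text
[ 0.55478389 -0.10649121  0.036     ] 133.64256619367848 132.4835435215879
flat edge normal 131.81283379554156
bias world [-2.16113104e-04  8.79458676e-06  6.93889390e-18] tool [ 6.06816267e-05 -2.07604076e-04  7.11744384e-07]
```

Request:
{"fn": "move_arm", "kwargs": {
  "increments": [
    [[-1,0,0.025,0.04,0],[-1,-0.005,0.045,0.01,0],[-1,-0.005,0.045,0,0],[-1,-0.005,0.045,0,0],[-1,-0.01,0.045,0,0],[-1,-0.009,0.045,0,0],[-1,0,0.035,0,0],[-1,0,0.023,0,0]]
  ]
}}

```text
t: 12.3
tcp_pos: [0.5194, 0.204, 0.1698]
tool_rot: [0.615, 0.789, -0.001, -0.001]
force: [0.5, -1.0, 0.3]
finger_gap: 1.0
gripper_force: 0.0
```

Request:
{"fn": "move_arm", "kwargs": {
  "increments": [
    [[-1,0,0,0,0],[-1,0,0,0,0],[-1,0,0,0,0],[-1,0,0,0,0],[-1,0,0,0,0],[-1,0,0,0,0],[-1,0,0,0,0]]
  ]
}}

```text
t: 13.0
tcp_pos: [0.521, 0.2011, 0.1714]
tool_rot: [0.616, 0.788, 0.0, 0.0]
force: [0.5, -0.5, -0.5]
finger_gap: 1.0
gripper_force: 0.0
```

Run:
```python
from h import *
st=look("w6"); marks(["stem_seat","stem_key","selector"])
print(st["t"],st["tcp_pos"],st["tool_rot"])
u,v=map(int,to_pix("w6",[0.5205,.2016,.08])); print(u,v)
b=cv2.imread("pics/w6.png")[v-60:v+60,u-80:u+80]
cv2.imwrite("pics/c6.png",cv2.resize(cv2.convertScaleAbs(b,alpha=1.4),(800,600),interpolation=2))
```

```text
stem_seat [([0.5232, 0.2014, 0.0706], 0.78), ([0.5211, 0.2011, 0.0681], 0.7)]
stem_key [([0.523, 0.2006, 0.0707], 0.58)]
selector [([0.5192, 0.2004, 0.0658], 0.81)]
13.0 [0.52104524 0.20106218 0.17140456] [6.16181820e-01 7.87603934e-01 6.22081848e-05 5.49688311e-05]
316 206
```

View pics/c6.png

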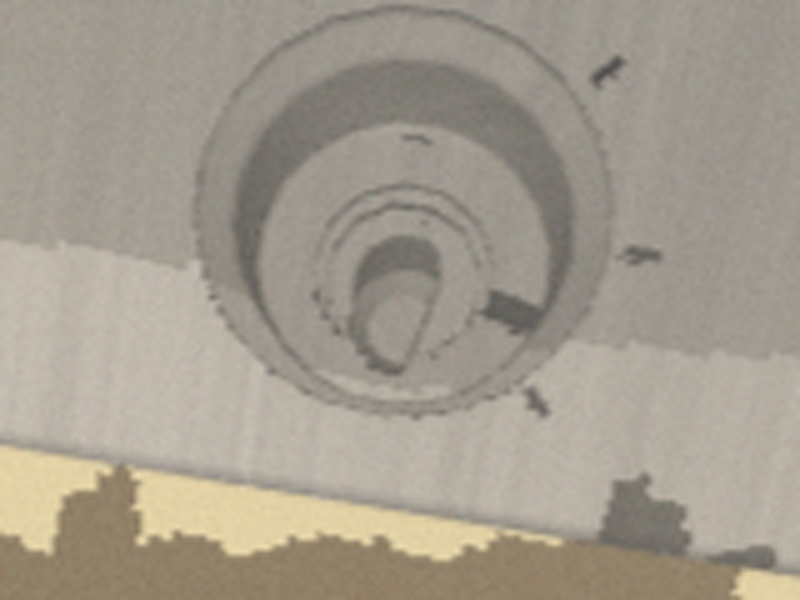

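Run:
```python
from h import *
def t(x,y): return (x+.5)/5-.5+236,(y+.5)/5-.5+146
def ti(u,v): return (u+.5-236)*5-.5,(v+.5-146)*5-.5
ang=lambda a,b: np.degrees(np.arctan2(*(b-a)[[1,0]]))
for nm,z,pts in (("head",.062,[(258,262),(552,262),(405,122)]),("foot",.028,[(196,210),(610,210),(403,7),(403,415)]),("bush",.07,[(313,270),(493,270),(403,185)])):
  P=np.array([to_world("w6",*t(*p),z)[:2] for p in pts]); 
  # circle fit
  A=np.c_[2*P,np.ones(len(P))]; s=np.linalg.lstsq(A,(P**2).sum(1),rcond=None)[0]
  print(nm,s[:2],"r",np.sqrt(s[2]+s[:2]@s[:2]))
for z in (.064,.067,.07):
  a,b=to_world("w6",*t(487,303),z),to_world("w6",*t(537,318),z); print(z,ang(a,b),ang(np.array([.5207,.2014,z]),(a+b)/2),np.hypot(*((a+b)/2-np.array([.5207,.2014,z]))[:2]))
th=np.radians(-9.5); x=np.array([np.cos(th),np.sin(th),0]);y=np.array([-x[1],x[0],0])
b=cv2.imread("pics/c6.png"); c0=np.array([.5207,.2014,0])
for z,r,f in ((.092,4.67,1.87),(.088,7,2.8),(.07,7,2.8),(.07,11,99),(.062,21.5,99),(.028,34,99)):
  q=np.linspace(0,2*np.pi,120); X=np.minimum(r*np.cos(q),f); Y=r*np.sin(q)
  L=np.array([ti(*to_pix("w6",c0+x*i/1e3+y*j/1e3+[0,0,z])) for i,j in zip(X,Y)])
  cv2.polylines(b,[L.round().astype(int)],True,(0,0,255) if f<9 else (0,255,0),1)
cv2.imwrite("pics/o6.png",b)
```

```text
head [0.52057688 0.20190559] r 0.0214366021189742
foot [0.52050939 0.20073733] r 0.03422013763810846
bush [0.51997905 0.20315992] r 0.012723810204681732
0.064 -3.399072429032916 -5.547954509069962 0.016547109251664936
0.067 -3.3990724290326675 -2.688047299023614 0.01608676916824708
0.07 -3.3990724290325747 0.3323149242298963 0.015668804231559814
```

View pics/o6.png

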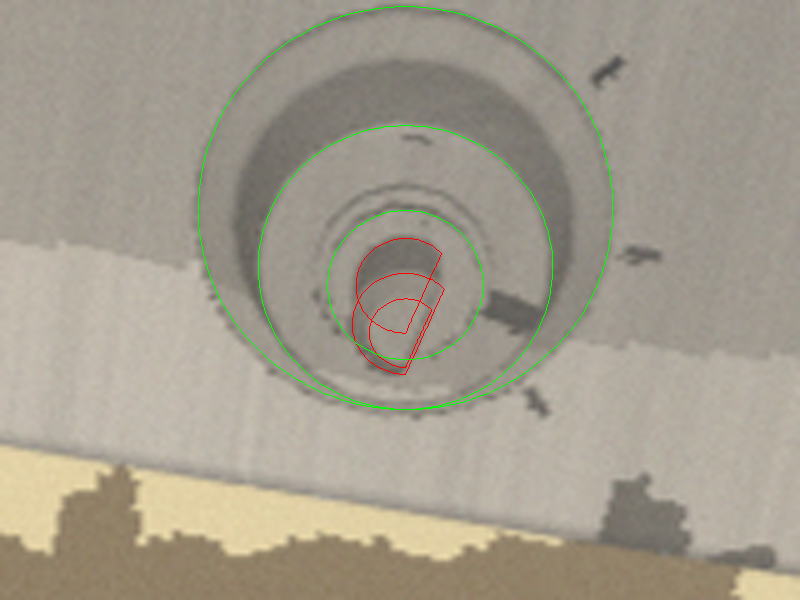

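Request:
{"fn": "move_arm", "kwargs": {
  "increments": [
    [[-1,0.004,-0.045,0,0],[-1,0.005,-0.045,0,0],[-1,0.005,-0.045,0,0],[-1,0.01,-0.045,0,0],[-1,0.01,-0.045,0,0],[-1,0,-0.045,0,0],[-1,0,-0.038,-0.02,0],[-1,0,0,-0.04,0]]
  ]
}}

```text
t: 14.0
tcp_pos: [0.5591, -0.113, 0.1138]
tool_rot: [0.618, 0.786, 0.001, 0.006]
force: [0.9, 0.2, 0.2]
finger_gap: 1.002
gripper_force: 0.0
```

Request:
{"fn": "move_arm", "kwargs": {
  "increments": [
    [[-1,0,0,-0.03,0],[-1,0,0,0,0],[-1,0,0,0,0],[-1,0,0,0,0],[-1,0,0,0,0],[-1,0,0,0,0],[-1,0,0,0,0],[-1,0,0,0,0]]
  ]
}}

```text
t: 14.8
tcp_pos: [0.5551, -0.1064, 0.0819]
tool_rot: [0.616, 0.788, 0.0, 0.0]
force: [-0.5, -0.9, 0.1]
finger_gap: 0.998
gripper_force: 0.0
```

Position matches (0.555, −0.1065). Down 0.075 and grip.

Request:
{"fn": "move_arm", "kwargs": {
  "increments": [
    [[-1,0,0,-0.035,0],[-1,0,0,-0.025,0],[-1,0,0,-0.015,0],[-1,0,0,0,0],[-1,0,0,0,0],[-1,0,0,0,0],[0.6,0,0,0,0],[0.6,0,0,0,0]]
  ],
  "newtons": 20
}}

```text
t: 15.6
tcp_pos: [0.5555, -0.1067, 0.0073]
tool_rot: [0.616, 0.788, 0.0, 0.001]
force: [0.1, -0.0, -0.2]
finger_gap: 0.689
gripper_force: 0.0
```

Request:
{"fn": "move_arm", "kwargs": {
  "increments": [
    [[0.6,0,0,0,0],[0.6,0,0,0,0],[0.6,0,0,0,0],[0.6,0,0,0,0],[0.6,0,0,0,0]]
  ]
}}

```text
t: 16.1
tcp_pos: [0.5553, -0.1066, 0.0071]
tool_rot: [0.616, 0.788, 0.0, 0.001]
force: [-1.5, -0.4, 5.6]
finger_gap: 0.558
gripper_force: 20.6
```

Request:
{"fn": "move_arm", "kwargs": {
  "increments": [
    [[1,0,0,0,0],[1,0,0,0,0],[1,0,0,0,0]]
  ],
  "newtons": 70
}}

```text
t: 16.4
tcp_pos: [0.5553, -0.1067, 0.0074]
tool_rot: [0.616, 0.788, 0.0, 0.001]
force: [-1.1, 0.0, 7.6]
finger_gap: 0.544
gripper_force: 70.8
```

Request:
{"fn": "move_arm", "kwargs": {
  "increments": [
    [[1,0,0,0.02,0],[1,0,0,0.04,0],[1,0,0,0.04,-8.5],[1,0,0.02,0.03,-8.5],[1,0,0.03,0,-8.5],[1,0,0.03,0,-8.5],[1,0,0.03,0,-8.5],[1,-0.005,0.03,0,-8.5]]
  ]
}}

```text
t: 17.2
tcp_pos: [0.55, 0.0346, 0.1361]
tool_rot: [0.897, 0.443, 0.0, 0.0]
force: [-0.4, -0.3, -1.5]
finger_gap: 0.536
gripper_force: 72.3
```

Request:
{"fn": "move_arm", "kwargs": {
  "increments": [
    [[1,-0.005,0.03,0,-8.5],[1,-0.005,0.03,0,-8.5],[1,-0.005,0.03,0,-8.5],[1,-0.005,0.03,0,-8.5],[1,-0.005,0.03,0,-8.5],[1,-0.0047,0.018,0,-8.5],[1,0,0,0,-8.5],[1,0,0,0,-8.5]]
  ]
}}

```text
t: 18.0
tcp_pos: [0.5192, 0.2024, 0.1358]
tool_rot: [0.991, -0.133, -0.001, 0.0]
force: [0.6, -0.1, -1.0]
finger_gap: 0.537
gripper_force: 72.3
```

Request:
{"fn": "move_arm", "kwargs": {
  "increments": [
    [[1,0,0,0,-8.5],[1,0,0,0,-8.5],[1,0,0,0,-3.5],[1,0,0,0,0],[1,0,0,0,0],[1,0,0,0,0],[1,0,0,0,0],[1,0,0,0,0]]
  ]
}}

```text
t: 18.8
tcp_pos: [0.5202, 0.2015, 0.1363]
tool_rot: [0.952, -0.305, 0.0, 0.0]
force: [0.8, -0.3, -2.8]
finger_gap: 0.538
gripper_force: 72.3
```

Run:
```python
from h import *
st=manip.sense(); M=R.from_quat(st["tool_rot"]).as_matrix()
print(st["t"],st["tcp_pos"],np.degrees(np.arctan2(M[1,0],M[0,0])),np.degrees(st["q"]),st["force"],st["ft_torque"])
d=np.load("w5.npz"); print("grasp yaw", 2*np.degrees(np.arctan2(.788,.616)))
```

```text
18.8 [0.52017695 0.20150682 0.1362993 ] -35.51115179737212 [ 9.69865475e+00  3.25577643e+01  9.68430473e+01 -1.37048057e-03
  5.05981873e+01  1.35210676e+02] [ 0.7594355  -0.33876377 -2.80189395] [ 0.00262723 -0.00597744 -0.02058559]
grasp yaw 103.96867903196176
```

Request:
{"fn": "move_arm", "kwargs": {
  "increments": [
    [[1,0.0004,0,-0.02,0],[1,0,0,-0.015,0],[1,0,0,0,0],[1,0,0,-0.004,0],[1,0,0,-0.003,0],[1,0,0,-0.003,0],[1,0,0,0,0],[1,0,0,0,0]]
  ]
}}

```text
t: 19.6
tcp_pos: [0.5207, 0.2015, 0.0916]
tool_rot: [0.952, -0.305, 0.0, -0.0]
force: [0.1, -0.1, -1.3]
finger_gap: 0.539
gripper_force: 72.3
```

Request:
{"fn": "move_arm", "kwargs": {
  "increments": [
    [[1,0,0,-0.002,0],[1,0,0,-0.002,0],[1,0,0,0,0],[1,0,0,0,0]]
  ]
}}

```text
t: 20.0
tcp_pos: [0.5205, 0.2015, 0.0872]
tool_rot: [0.952, -0.305, -0.0, 0.0]
force: [0.9, 0.0, -2.2]
finger_gap: 0.539
gripper_force: 72.3
```

```bash
python3 -c "
from h import *
st=manip.sense();print(st['tcp_pos'],st['force'],st['ft_torque'])"
```

```text
[0.52052765 0.20150415 0.08722358] [ 9.22408453e-01  1.46434117e-03 -2.23350485e+00] [ 0.00164174 -0.03224503 -0.02204911]
```

Request:
{"fn": "move_arm", "kwargs": {
  "increments": [
    [[1,0,0,-0.003,0],[1,0,0,-0.003,0],[1,0,0,-0.003,0],[1,0,0,-0.003,0],[1,0,0,0,0],[1,0,0,0,0]]
  ]
}}

```text
t: 20.6
tcp_pos: [0.5205, 0.2015, 0.0751]
tool_rot: [0.952, -0.305, -0.0, 0.0]
force: [0.7, -0.6, -1.9]
finger_gap: 0.541
gripper_force: 72.3
```

Request:
{"fn": "move_arm", "kwargs": {
  "increments": [
    [[1,0,0,-0.002,0],[1,0,0,-0.002,0],[1,0,0,0,0],[1,0,0,0,0]]
  ]
}}

```text
t: 21.0
tcp_pos: [0.5207, 0.2016, 0.0715]
tool_rot: [0.952, -0.305, 0.0, -0.0]
force: [-0.4, 0.1, 0.0]
finger_gap: 0.542
gripper_force: 72.5
```

Request:
{"fn": "move_arm", "kwargs": {
  "increments": [
    [[1,0,0,-0.0015,0],[1,0,0,-0.0015,0],[1,0,0,0,0],[1,0,0,0,0]]
  ]
}}

```text
t: 21.4
tcp_pos: [0.5208, 0.2015, 0.0687]
tool_rot: [0.952, -0.305, 0.0, -0.0]
force: [-0.6, -0.8, 5.1]
finger_gap: 0.539
gripper_force: 72.8
```

Request:
{"fn": "move_arm", "kwargs": {
  "increments": [
    [[1,0,0,-0.0015,0],[1,0,0,-0.0015,0],[1,0,0,0,0],[1,0,0,0,0]]
  ]
}}

```text
t: 21.8
tcp_pos: [0.5208, 0.2015, 0.0673]
tool_rot: [0.952, -0.305, 0.001, -0.0]
force: [-3.4, -1.2, 15.7]
finger_gap: 0.538
gripper_force: 74.3
```

Request:
{"fn": "move_arm", "kwargs": {
  "increments": [
    [[1,0,0,0,0],[1,0,0,0,0],[1,0,0,0,0]]
  ]
}}

```text
t: 22.1
tcp_pos: [0.5208, 0.2015, 0.0673]
tool_rot: [0.952, -0.305, 0.001, -0.0]
force: [-3.4, -0.9, 15.7]
finger_gap: 0.539
gripper_force: 74.3
```

Run:
```python
from h import *
st=look("w7"); marks(["knob_mid","stem_seat","selector"])
print(st["t"],st["tcp_pos"],st["force"],st["ft_torque"])
s=manip.snapshot("scene"); marks(["knob_mid","stem_seat"],"scene")
T=s["world_to_cam"]@np.array([.52,.2,.07,1]); u,v=int(s["fx"]*T[0]/T[2]+s["cx"]),int(s["fy"]*T[1]/T[2]+s["cy"])
a=s["img"][v-50:v+50,u-50:u+50,::-1]
b=cv2.imread("pics/w7.png"); u,v=map(int,to_pix("w7",[.5207,.2014,.08])); print(u,v); v=min(v,325); b=b[v-75:v+75,u-75:u+75]
cv2.imwrite("pics/c7.png",np.hstack([cv2.resize(a,(400,400),interpolation=2),cv2.resize(b,(400,400),interpolation=2)]))
```

```text
knob_mid [([0.5237, 0.2029, 0.0651], 0.62)]
stem_seat []
selector [([0.5165, 0.2004, 0.0668], 0.88)]
22.1 [0.52079834 0.20152715 0.06728329] [-3.3761455  -0.92026626 15.7161452 ] [-0.16954016  0.5750232   0.04141904]
knob_mid [([0.5218, 0.2003, 0.0659], 0.72)]
stem_seat []
316 283
```

View pics/c7.png

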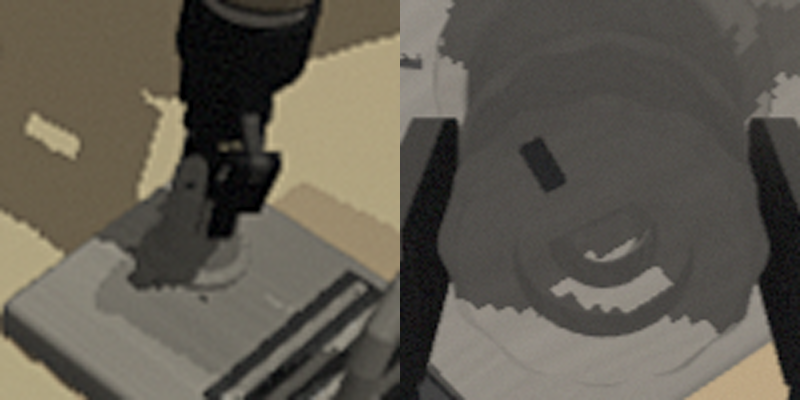

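Request:
{"fn": "move_arm", "kwargs": {
  "increments": [
    [[1,0,0,-0.001,0],[1,0,0,0,0],[1,0,0,0,0]]
  ]
}}

```text
t: 22.75
tcp_pos: [0.5208, 0.2015, 0.0672]
tool_rot: [0.952, -0.305, 0.001, -0.0]
force: [-5.2, -1.8, 21.6]
finger_gap: 0.538
gripper_force: 75.0
```

Run:
```python
from h import *
for i in range(3):
  st=manip.sense(); print(st["t"],st["tcp_pos"],st["force"],st["ft_torque"],st["finger_gap"],R.from_quat(st["tool_rot"]).as_matrix()[:,2])
  manip.snapshot("wrist")
```

```text
22.75 [0.52084488 0.20153113 0.06721264] [-5.23478408 -1.84756    21.61220726] [-0.23090575  0.86673746  0.04874498] 0.537829456915367 [ 1.52265874e-03  2.24183815e-05 -9.99998841e-01]
22.8 [0.52086636 0.20153651 0.0672307 ] [-4.31856195 -1.5754813  22.30804404] [-0.21703654  0.89726844 -0.06073742] 0.5353774598592512 [ 1.61941003e-03  4.39586965e-05 -9.99998688e-01]
22.85 [0.52083905 0.20155189 0.06722179] [-4.19268764 -1.02706736 22.27430071] [-0.24768347  0.85754582 -0.00473661] 0.5368489439712151 [ 1.54937855e-03  5.20486452e-05 -9.99998798e-01]
```

Request:
{"fn": "move_arm", "kwargs": {
  "increments": [
    [[1,0,0,-0.001,0],[1,0,0,0,0],[1,0,0,0,0]]
  ]
}}

```text
t: 23.2
tcp_pos: [0.5209, 0.2015, 0.0672]
tool_rot: [0.952, -0.305, 0.001, -0.0]
force: [-6.1, -1.9, 28.6]
finger_gap: 0.539
gripper_force: 75.7
```

Request:
{"fn": "move_arm", "kwargs": {
  "increments": [
    [[1,0,0,0.003,0],[1,0,0,0,0],[1,0,0,0,0]]
  ]
}}

```text
t: 23.5
tcp_pos: [0.5208, 0.2015, 0.0673]
tool_rot: [0.952, -0.305, 0.0, -0.0]
force: [-2.1, -0.1, 9.7]
finger_gap: 0.536
gripper_force: 73.4
```

Request:
{"fn": "move_arm", "kwargs": {
  "increments": [
    [[1,0,0,0.0015,0],[1,0,0,0,0],[1,0,0,0,0]]
  ]
}}

```text
t: 23.8
tcp_pos: [0.5208, 0.2016, 0.0684]
tool_rot: [0.952, -0.305, 0.0, -0.0]
force: [-2.0, -0.3, 5.5]
finger_gap: 0.536
gripper_force: 73.3
```

Request:
{"fn": "move_arm", "kwargs": {
  "increments": [
    [[1,0,0,0.001,0],[1,0,0,0,0],[1,0,0,0,0]]
  ]
}}

```text
t: 24.1
tcp_pos: [0.5208, 0.2015, 0.069]
tool_rot: [0.952, -0.305, 0.0, -0.0]
force: [-0.6, -0.2, 4.6]
finger_gap: 0.539
gripper_force: 73.2
```

Request:
{"fn": "move_arm", "kwargs": {
  "increments": [
    [[1,0,0,0.001,0],[1,0,0,0,0],[1,0,0,0,0]]
  ]
}}

```text
t: 24.4
tcp_pos: [0.5207, 0.2015, 0.0698]
tool_rot: [0.952, -0.305, 0.0, -0.0]
force: [-0.2, 0.1, 4.1]
finger_gap: 0.542
gripper_force: 73.1
```

Request:
{"fn": "move_arm", "kwargs": {
  "increments": [
    [[1,0,0,0.0007,0],[1,0,0,0,0],[1,0,0,0,0]]
  ]
}}

```text
t: 24.7
tcp_pos: [0.5207, 0.2015, 0.0705]
tool_rot: [0.952, -0.305, 0.0, -0.0]
force: [-0.1, 0.9, 2.6]
finger_gap: 0.539
gripper_force: 73.1
```

Request:
{"fn": "move_arm", "kwargs": {
  "increments": [
    [[1,0,0,0.0007,0],[1,0,0,0,0],[1,0,0,0,0]]
  ]
}}

```text
t: 25.0
tcp_pos: [0.5207, 0.2015, 0.0712]
tool_rot: [0.952, -0.305, 0.0, -0.0]
force: [0.1, -0.1, 3.2]
finger_gap: 0.538
gripper_force: 73.0
```

Request:
{"fn": "move_arm", "kwargs": {
  "increments": [
    [[1,0,0,0.0007,0],[1,0,0,0,0],[1,0,0,0,0]]
  ]
}}

```text
t: 25.3
tcp_pos: [0.52, 0.2014, 0.0715]
tool_rot: [0.952, -0.305, -0.001, 0.0]
force: [0.1, -0.9, -1.1]
finger_gap: 0.54
gripper_force: 72.5
```

Request:
{"fn": "move_arm", "kwargs": {
  "increments": [
    [[1,0,0,0.0007,0],[1,0,0,0,0],[1,0,0,0,0]]
  ]
}}

```text
t: 25.6
tcp_pos: [0.5204, 0.2015, 0.0724]
tool_rot: [0.952, -0.305, -0.0, 0.0]
force: [0.0, -0.3, -2.2]
finger_gap: 0.538
gripper_force: 72.5
```

Request:
{"fn": "move_arm", "kwargs": {
  "increments": [
    [[1,0,0,-0.0016,0],[1,0,0,0,0],[1,0,0,0,0],[-1,0,0,0,0],[-1,0,0,0,0],[-1,0,0,0.003,0],[-1,0,0,0,0],[-1,0,0,0,0]]
  ]
}}

```text
t: 26.4
tcp_pos: [0.5207, 0.2015, 0.0741]
tool_rot: [0.952, -0.305, 0.0, -0.0]
force: [0.5, -0.2, -1.4]
finger_gap: 1.001
gripper_force: 0.0
```

Request:
{"fn": "move_arm", "kwargs": {
  "increments": [
    [[1,0,0,0,0],[1,0,0,0,0],[1,0,0,0,0],[1,0,0,0,0],[1,0,0,0,0],[1,0,0,0,0],[1,0,0,0,0]]
  ],
  "newtons": 70
}}

```text
t: 27.1
tcp_pos: [0.5205, 0.2015, 0.0741]
tool_rot: [0.952, -0.305, 0.0, -0.0]
force: [-1.2, -0.8, 2.5]
finger_gap: 0.539
gripper_force: 71.0
```

Request:
{"fn": "move_arm", "kwargs": {
  "increments": [
    [[1,0,0,-0.0015,0],[1,0,0,-0.0015,0],[1,0,0,0,0],[1,0,0,0,0]]
  ]
}}

```text
t: 27.5
tcp_pos: [0.5206, 0.2015, 0.0712]
tool_rot: [0.952, -0.305, 0.0, 0.0]
force: [-2.8, -0.1, 6.0]
finger_gap: 0.537
gripper_force: 71.2
```

Request:
{"fn": "move_arm", "kwargs": {
  "increments": [
    [[1,0,0,-0.0015,0],[1,0,0,-0.0005,0],[1,0,0,0,0],[1,0,0,0,0]]
  ]
}}

```text
t: 27.9
tcp_pos: [0.5206, 0.2015, 0.0703]
tool_rot: [0.952, -0.305, 0.0, -0.0]
force: [-3.1, -1.2, 13.4]
finger_gap: 0.536
gripper_force: 72.4
```

Request:
{"fn": "move_arm", "kwargs": {
  "increments": [
    [[1,0,0,-0.0015,0],[1,0,0,0,0],[1,0,0,0,0],[1,0,0,0,0],[1,0,0,0,0],[1,0,0,0,0],[1,0,0,0,0],[1,0,0,0,0]]
  ]
}}

```text
t: 28.7
tcp_pos: [0.5206, 0.2015, 0.0702]
tool_rot: [0.952, -0.305, 0.0, -0.0]
force: [-4.7, -1.5, 21.9]
finger_gap: 0.538
gripper_force: 73.4
```

Request:
{"fn": "move_arm", "kwargs": {
  "increments": [
    [[1,0,0,0,0],[1,0,0,0,0],[1,0,0,0,0],[1,0,0,0,0],[1,0,0,0,0],[1,0,0,0,0],[1,0,0,0,0],[1,0,0,0,0]]
  ]
}}

```text
t: 29.5
tcp_pos: [0.5207, 0.2015, 0.0702]
tool_rot: [0.952, -0.305, 0.001, -0.0]
force: [-5.5, -2.0, 22.2]
finger_gap: 0.54
gripper_force: 73.4
```

Request:
{"fn": "move_arm", "kwargs": {
  "increments": [
    [[1,0,0,0,0],[1,0,0,0,0],[1,0,0,0,0],[1,0,0,0,0],[1,0,0,0,0],[1,0,0,0,0],[1,0,0,0,0],[1,0,0,0,0]]
  ]
}}

```text
t: 30.3
tcp_pos: [0.5207, 0.2015, 0.0702]
tool_rot: [0.952, -0.305, 0.001, -0.0]
force: [-5.4, -1.3, 22.3]
finger_gap: 0.538
gripper_force: 73.4
```

Request:
{"fn": "move_arm", "kwargs": {
  "increments": [
    [[1,0,0,0,0],[1,0,0,0,0],[1,0,0,0,0],[1,0,0,0,0],[1,0,0,0,0],[1,0,0,0,0],[1,0,0,0,0],[1,0,0,0,0]]
  ]
}}

```text
t: 31.1
tcp_pos: [0.5207, 0.2015, 0.0702]
tool_rot: [0.952, -0.305, 0.001, -0.0]
force: [-5.3, -2.8, 22.7]
finger_gap: 0.541
gripper_force: 73.4
```

Request:
{"fn": "move_arm", "kwargs": {
  "increments": [
    [[1,0,0,0,0],[1,0,0,0,0],[1,0,0,0,0],[1,0,0,0,0],[1,0,0,0,0],[1,0,0,0,0],[1,0,0,0,0],[1,0,0,0,0]]
  ]
}}

```text
t: 31.9
tcp_pos: [0.5207, 0.2015, 0.0702]
tool_rot: [0.952, -0.305, 0.001, -0.0]
force: [-4.9, -1.8, 21.8]
finger_gap: 0.54
gripper_force: 73.4
```

Request:
{"fn": "move_arm", "kwargs": {
  "increments": [
    [[1,0,0,0,0],[1,0,0,0,0],[1,0,0,0,0],[1,0,0,0,0],[1,0,0,0,0],[1,0,0,0,0],[1,0,0,0,0],[1,0,0,0,0]]
  ]
}}

```text
t: 32.7
tcp_pos: [0.5207, 0.2015, 0.0702]
tool_rot: [0.952, -0.305, 0.001, -0.0]
force: [-5.7, -1.9, 22.0]
finger_gap: 0.541
gripper_force: 73.4
```

```bash
python3 -c "
from station import manip
print(manip.sign_off())"
```

```text
the job is handed in; nothing more can be done
None
```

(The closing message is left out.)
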